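Sort the odds and ends on the worktop

ROBOT

A 7-joint arm with a two-finger parallel gripper is mounted at the origin on a cart in front of the work surface, level with it; the furniture and walls round the work are solid. World frame = base frame: x ahead of the robot, y to its left, z up, the work surface at z = 0. Lengths are in m, angles in rad, forces in N, time in s.
With the tool pointing down it reaches from about 0.4 to 0.925 m from the base axis. Payload 5.6 kg.
Tool frame: the origin (TCP) lies midway between the tips of the shut fingers; the grasp point (between the pads) lies 19 mm behind it; y points along the fingers, x is the direction in which the jaws open and shut, and the axes are right-handed (so a half turn about y gives the same grasp; the last joint's range is limited). The gripper opens to 85 mm and grips with 20 to 120 N. Pads are 22 mm wide; open, the fingers measure 114 mm over their backs; the gripper's body (76 mm by 85 mm) begins 54 mm behind the grasp point. The pads swing forward as they close: fully open they stand 13 mm farther back than shut.
Start: joints at [1.146, 0.468, -0.012, 1.603, 0.006, 1.071, -0.056], TCP at [0.242, -0.603, 0.207] pointing down, gripper open.
Joint ranges: [-2.53, 2.53], [-0.31, 2.02], [-1.57, 1.55], [0.28, 2.44], [-1.29, 4.43], [0.15, 1.84], [-2.92, 2.92]. Speed limits (rad/s): [2.57, 2.57, 3.14, 3.14, 3.14, 3.14, 3.14].

INTERFACE

Orientations are given as a unit quaternion [x, y, z, w].
In Python, from cell import env gives the robot as it stands. Calls block until the motion is done:
- env.goto(position, orientation): joint-space move of the TCP to a pose.
- env.move_l(position, max_speed=0.15, attitude=None): straight line of the TCP; attitude=None keeps the orientation; max_speed is the mean speed in m/s.
- env.move_j(angles): joint-space move.
- env.set_gripper(opening, squeeze=None): finger opening in m; squeeze is the grip in N (None keeps the last); returns when the fingers have stopped.
- env.dwell(seconds).
- env.ik(position, orientation): joint angles nearest the present ones, or None.
- env.read_camera(name): name is "scene" or "side" or "wrist"; returns a dict with "pixels" (480x640x3 uint8, blue, green, red), "camera_matrix" (3x3 intrinsics, pixels), "k1" (the pictures are not rectified: a ray, as slopes to the right and down, at radius r is drawn at 1 + k1 r^2 times it, then the intrinsics apply), "view" (4x4, takes a point from world to camera coordinates); the wrist camera has in their place "hand_eye" (4x4, takes a point from camera to tool coordinates, whose origin is the TCP and whose axes are the tool frame's). Camera axes: x right, y down, z forward; pixel columns grow to the right and rows downward; lengths in m; the calibration is good to about 2 mm. A picture is of the moment at which its call begins: read the wrist's pose just before it. There is no depth.
A pose or a line that the arm cannot do raises env.Unreachable and nothing moves.
- env.job_done(): hands the job in, once; it reports no verdict.
Readings, each from a call of its own:
- env.current_time(): time.
- env.current_joint_pos(): joint angles.
- env.current_dq(): joint speeds.
- env.current_tau(): joint torques, N m.
- env.current_tool_pos(): TCP position.
- env.current_orientation(): TCP orientation.
- env.current_contact_force(): force on the tool from outside, world axes, zero at the start.
- env.current_torque(): the same for the moment, N m.
- env.current_gripper_width(): finger opening in m.
Only numpy, scipy, OpenCV 4.12 (cv2) and the standard library are available. Lean on these libraries where they do the work, as an engineer would, in place of code of your own. Each camera call takes 0.05 s, during which the arm holds its last target.

TASK

Tidy the worktop by sorting the four loose odds and ends near the front edge, left of the open containers, into their containers: stand the red-capped and the green-capped spice jars upright in the wooden spice tray, one in each bay, lay the teaspoon flat and lengthwise in the white cutlery tray and lay the battery flat in the red battery box. Never let a spice jar tip over, and leave the honey jar, the mug and the tea carton where they are.

Things in the scene. Friction and masses are not known exactly. Their poses are not given: they have to be found in the camera images.
- jar_red: Spice jar of clear glass with a bright red screw cap, 45 mm diameter, 108 mm tall, standing upright. Origin: centre of its underside; z up along the jar. Loose, about 0.11 kg. It stands in the row by the front edge; the similar jars far back by the wall are not meant.
- jar_green: Spice jar of clear glass with a green screw cap, 44 mm diameter, 99 mm tall, standing upright. Origin: centre of its underside; z up along the jar. Loose, about 0.11 kg. It stands in the row by the front edge; the similar jars far back by the wall are not meant.
- teaspoon: Steel teaspoon, 132 mm long (along its x), at most 26 mm wide (along its y), 9 mm thick, lying flat on the worktop. Origin: centre of its underside; z up. It can be pinched across y at its middle; a straight envelope spans the narrow handle, so the fingers meet it somewhat wider there than it looks. About 0.02 kg.
- battery: AA battery, red and white, 50 mm long (along its y), about 16 mm diameter, lying on its side; it rolls easily across its length. Origin: on its underside at mid length, about 8 mm from its centre line, and turns with the battery. About 0.023 kg.
- spice_tray: Spice tray of light wood, open on top, 166 mm (x) x 86 mm (y), walls 4 mm thick with a rounded rim whose top is 38 mm above the worktop. A darker divider, 5 mm thick and 30 mm high, across its middle (at x = 0) makes two equal bays whose centres are at x = +41 and -41 mm, y = 0. Inner floor 4 mm above the worktop. Origin: centre of its underside; fixed to the worktop.
- cutlery_tray: Cutlery tray of white plastic, a single open bay, 172 mm long (x) x 88 mm wide (y), walls and floor 4 mm thick, rounded rim with its top 32 mm above the worktop; inside 164 x 80 mm. Origin: centre of its underside; fixed to the worktop.
- battery_box: Open box of red plastic with a black rim, for batteries, 100 mm (x) x 86 mm (y), walls and floor 4 mm thick, top of the rim 36 mm above the worktop; inside 92 x 78 mm. Origin: centre of its underside; fixed to the worktop. To the right of the containers a bag hangs on a thin rod 0.40 m up, from (x, y) = (0.68, -0.18) to (0.28, -0.44) m: keep the wrist clear of it.
- honey_jar: Bystander: honey jar with a red lid, amber contents, 58 x 62 mm, 86 mm tall (lower and wider than the spice jars). Origin: centre of its underside. Loose, leave it alone. Above it the wall cabinet door stands ajar: lower edge 0.47 m up, its left end with the handle reaching out to x = 0.51 m at y = 0.27 m; keep the wrist clear, draw in towards the base before swinging across.
- mug: Bystander: white mug with dark stripes, 90 x 120 mm with its handle, 88 mm tall. Origin: centre of its underside. Loose, leave it alone.
- tea_box: Bystander: black cardboard tea carton, 68 x 133 mm, 66 mm tall. Origin: centre of its underside. Loose, leave it alone.
There are look-alikes about, which are no part of the job. Leave any purple or turquoise look-alike of the jar_red alone.

How it is judged:
By the outcome, as a careful person would: the job done as asked, in the order asked, and still so for the second after the job is handed in, with the robot touching nothing.
It also fails if it takes over 112 s, if anything falls off the work surface, if the arm or the gripper's body presses on something with over 40 N, if the wrist force passes 120 N, or if a joint passes its speed limit or range.

## Working session

There is one attempt and no reset: what is moved stays moved. The work goes in short steps, each a Python script; the robot and the scene stay as the last script left them, time stands still between calls to the robot, and variables do not carry over. Pictures are saved under pics/ and viewed, and the job is handed in when it is done.

```bash
ls; mkdir -p pics
cat > h.py <<'E'
import numpy as np, cv2
from scipy.spatial.transform import Rotation as R
from cell import env
def shot(name,fn=None):
    if name=='wrist':
        p=np.array(env.current_tool_pos());q=env.current_orientation()
    d=env.read_camera(name)
    K=np.array(d['camera_matrix']);k1=d['k1']
    if name=='wrist':
        T=np.eye(4);T[:3,:3]=R.from_quat(q).as_matrix();T[:3,3]=p
        V=np.linalg.inv(T@np.array(d['hand_eye']))
    else: V=np.array(d['view'])
    im=np.array(d['pixels'])
    if fn: cv2.imwrite('pics/'+fn+'.png',im); np.savez('pics/'+fn+'.npz',K=K,k1=k1,V=V)
    return im,K,k1,V
def load(fn):
    z=np.load('pics/'+fn+'.npz');return cv2.imread('pics/'+fn+'.png'),z['K'],float(z['k1']),z['V']
def proj(P,K,k1,V):
    P=np.atleast_2d(P);rv,_=cv2.Rodrigues(V[:3,:3])
    return cv2.projectPoints(P.astype(float),rv,V[:3,3],K,np.array([k1,0,0,0.]))[0][:,0]
def unproj(uv,z,K,k1,V):
    uv=np.atleast_2d(uv).astype(float)
    n=cv2.undistortPoints(uv[:,None],K,np.array([k1,0,0,0.]))[:,0]
    d=np.c_[n,np.ones(len(n))]@V[:3,:3];c=-V[:3,:3].T@V[:3,3]
    return c+d*((z-c[2])/d[:,2])[:,None]
E
python3 - <<'E'
from h import *
for n in ('scene','side','wrist'):
    im,K,k1,V=shot(n,n+'0'); print(n,K[0,0],k1,(-V[:3,:3].T@V[:3,3]).round(3), V[2,:3].round(2))
print(env.current_orientation(),env.current_time(),env.current_gripper_width(),env.current_contact_force())
E
```

```text
pics
scene 484.47300290426307 0.01436444955229987 [ 0.286 -0.44   1.117] [ 0.17  0.5  -0.85]
side 470.4246320027108 0.039505427929803855 [-0.354  0.857  0.515] [ 0.71 -0.58 -0.41]
wrist 352.9385881055909 -0.059685558666533155 [ 0.309 -0.576  0.373] [-0.26 -0.1  -0.96]
[-0.58553048  0.39648225 -0.39566505  0.58600772] 0.15 0.08546992967407327 [-0.13691254 -0.5490748   0.51688026]
```

View pics/scene0.png

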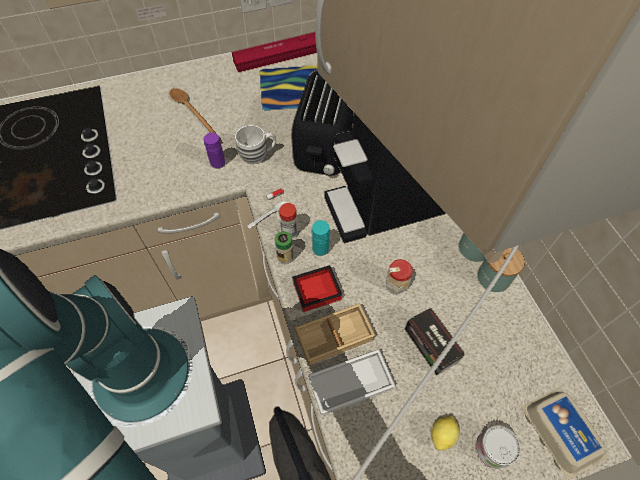

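View pics/side0.png

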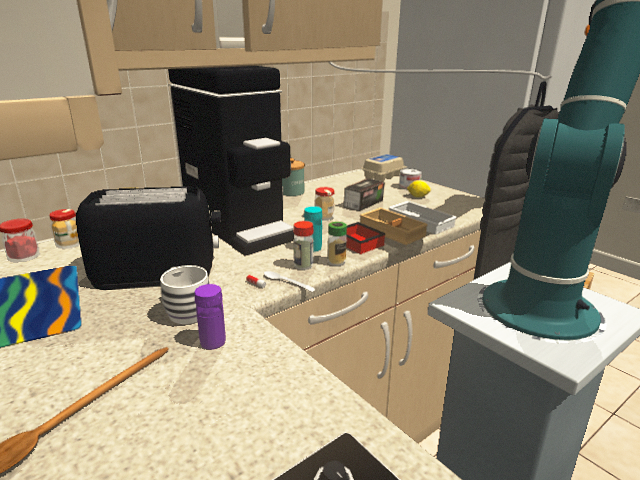

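View pics/wrist0.png

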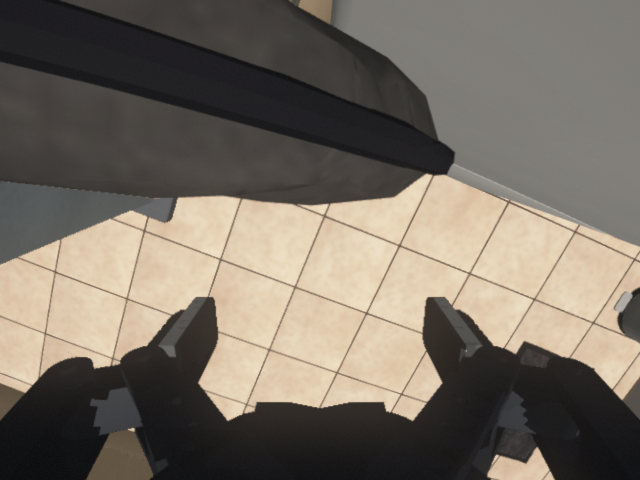

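Run:
```python
from h import *
im,K,k1,V=load('scene0')
c=cv2.resize(im[170:420,230:480],None,fx=2.4,fy=2.4,interpolation=cv2.INTER_CUBIC);cv2.imwrite('pics/c1.png',c)
im2,K2,k12,V2=load('side0')
c=cv2.resize(im2[170:300,230:470],None,fx=3.3,fy=3.3,interpolation=cv2.INTER_CUBIC);cv2.imwrite('pics/c2.png',c)
for n,uv,z in [('red cap',(288,211),.108),('green cap',(283,239),.099),('batt',(276,194),.008),('spoon',(266,213),.004),('turq',(321,225),.11),
 ('box ctr rim',(317,286),.036),('spice ctr',(336,332),.038),('cut ctr',(352,378),.032),('honey',(400,269),.086),('mug',(250,140),.088),('tea',(434,330),.066),('purple',(213,140),.11)]:
    print(n,unproj(uv,z,K,k1,V)[0].round(3))
print('rod',proj(np.array([[.68,-.18,.4],[.28,-.44,.4],[.51,.27,.47],[.4,0,0],[.4,.2,0]]),K,k1,V).round())
```

```text
red cap [0.436 0.259 0.108]
green cap [0.402 0.188 0.099]
batt [0.435 0.396 0.008]
spoon [0.391 0.344 0.004]
turq [0.502 0.191 0.11 ]
box ctr rim [0.451 0.068 0.036]
spice ctr [ 0.455 -0.06   0.038]
cut ctr [ 0.454 -0.171  0.032]
honey [0.647 0.025 0.086]
mug [0.406 0.545 0.088]
tea [ 0.665 -0.136  0.066]
purple [0.306 0.556 0.11 ]
rod [[495. 277.]
 [314. 543.]
 [313.  89.]
 [306. 322.]
 [283. 255.]]
```

View pics/c1.png

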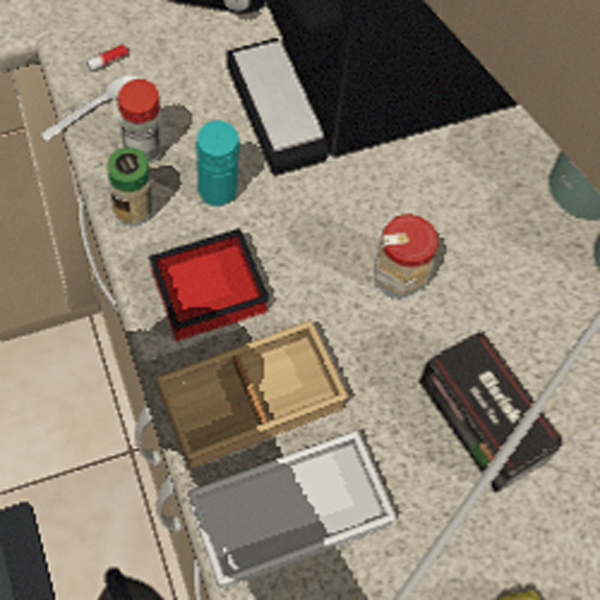

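View pics/c2.png

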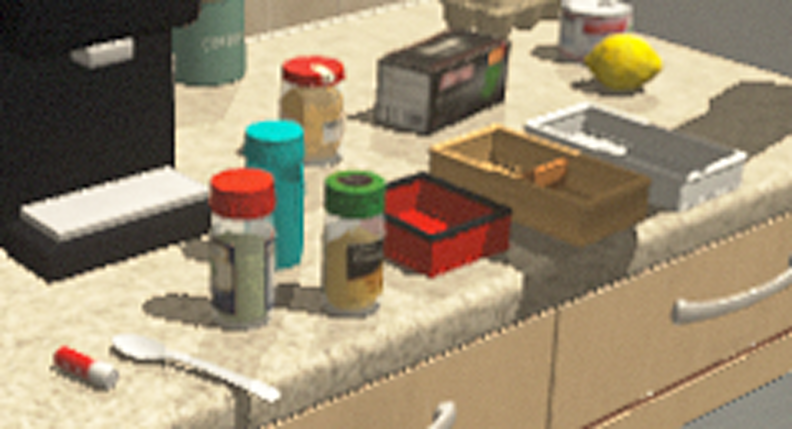

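```bash
cat >> h.py <<'E'
# yaw: angle of tool x (jaw axis) in world xy, tool y down; 
def quat(yaw):
    x=np.array([np.cos(yaw),np.sin(yaw),0]);y=np.array([0,0,-1.]);z=np.cross(x,y)
    return R.from_matrix(np.c_[x,y,z]).as_quat()
E
python3 - <<'E'
from h import *
q=env.current_orientation();print(R.from_quat(q).as_matrix().round(3))
d=env.read_camera('wrist');print(np.array(d['hand_eye']).round(3))
r=lambda a: None if a is None else np.round(a,2)
az=np.arctan2(-.603,.242)
for z in (.207,.4,.5,.6):
  for rad in (.65,.5,.42,.38):
    print(z,rad,r(env.ik([rad*np.cos(az),rad*np.sin(az),z],q)))
for p in [(.42,.1,.5),(.42,.1,.35),(.436,.259,.2),(.436,.259,.07),(.454,-.171,.1),(.415,-.07,.1)]:
  for yaw in np.arange(-180,180,45): print(p,yaw,r(env.ik(list(p),quat(np.radians(yaw)))))
im,K,k1,V=load('scene0');print(unproj([(500,250),(313,89)],.47,K,k1,V))
E
```

```text
[[ 0.373 -0.001  0.928]
 [-0.928  0.001  0.373]
 [-0.001 -1.    -0.   ]]
[[ 1.     0.002 -0.001 -0.   ]
 [ 0.001 -0.281  0.96  -0.167]
 [ 0.002 -0.96  -0.281  0.072]
 [ 0.     0.     0.     1.   ]]
0.207 0.65 [ 1.15  0.47 -0.01  1.6   0.01  1.07 -0.06]
0.207 0.5 [ 1.15  0.22 -0.03  1.96  0.01  0.96 -0.07]
0.207 0.42 [ 1.15  0.08 -0.04  2.13  0.    0.94 -0.08]
0.207 0.38 [ 1.15  0.   -0.05  2.21  0.    0.93 -0.09]
0.4 0.65 [ 1.14  0.35 -0.    1.34  0.    1.45 -0.05]
0.4 0.5 [ 1.14  0.07 -0.02  1.69  0.    1.38 -0.07]
0.4 0.42 [ 1.14 -0.08 -0.03  1.84 -0.    1.39 -0.08]
0.4 0.38 [ 1.14 -0.16 -0.04  1.91 -0.01  1.4  -0.08]
0.5 0.65 [ 1.13  0.35  0.01  1.13 -0.    1.66 -0.05]
0.5 0.5 [ 1.14  0.05 -0.01  1.49  0.    1.6  -0.07]
0.5 0.42 [ 1.14 -0.1  -0.02  1.64 -0.    1.6  -0.08]
0.5 0.38 [ 1.14 -0.18 -0.03  1.71 -0.01  1.61 -0.08]
0.6 0.65 None
0.6 0.5 [ 1.13  0.08 -0.01  1.25  0.    1.81 -0.07]
0.6 0.42 [ 1.13 -0.08 -0.02  1.41 -0.    1.81 -0.08]
0.6 0.38 [ 1.13 -0.15 -0.03  1.47 -0.    1.82 -0.08]
(0.42, 0.1, 0.5) -180 [-1.29 -0.21  0.82  1.67  0.15  1.62  2.67]
(0.42, 0.1, 0.5) -135 [
[... 2517 characters left out ...]
.77  1.51]
(0.454, -0.171, 0.1) 135 [ 1.26  0.83 -1.32  2.03  0.93  1.09  1.84]
(0.415, -0.07, 0.1) -180 [-0.96  0.63  1.36  2.28 -0.82  0.9  -2.2 ]
(0.415, -0.07, 0.1) -135 [ 0.25  0.26 -0.19  2.22  0.08  0.67 -2.34]
(0.415, -0.07, 0.1) -90 [ 0.38  0.28 -0.32  2.21  0.14  0.67 -1.62]
(0.415, -0.07, 0.1) -45 [ 0.47  0.29 -0.43  2.21  0.19  0.68 -0.88]
(0.415, -0.07, 0.1) 0 [ 0.57  0.31 -0.54  2.2   0.25  0.69 -0.15]
(0.415, -0.07, 0.1) 45 [ 0.66  0.33 -0.65  2.2   0.31  0.7   0.59]
(0.415, -0.07, 0.1) 90 [ 0.78  0.37 -0.8   2.19  0.4   0.73  1.29]
(0.415, -0.07, 0.1) 135 [ 1.13  0.68 -1.31  2.17  0.84  0.96  1.68]
[[ 0.67234322 -0.16602953  0.47      ]
 [ 0.51028202  0.27021942  0.47      ]]
```

Run:
```python
from h import *
q=env.current_orientation();az=np.arctan2(-.603,.242);A=[];b=[]
for z in (.207,.3,.4,.5):
  for rad in (.65,.55,.5,.42):
    j=env.ik([rad*np.cos(az),rad*np.sin(az),z],q);s2,c2,s4,c4=np.sin(j[1]),np.cos(j[1]),np.sin(j[1]+j[3]),np.cos(j[1]+j[3])
    A+=[[1,0,s2,c2,s4,c4],[0,1,c2,-s2,c4,-s4]];b+=[rad,z]
x,res,*_=np.linalg.lstsq(np.array(A),np.array(b),rcond=None);print(x.round(4),res)
```

```text
[ 2.000e-04 -3.110e-02  5.215e-01 -2.000e-04  4.727e-01  8.000e-04] [1.31326643e-08]
```

Run:
```python
from h import *
az=np.arctan2(-.603,.242)
env.move_l([.242,-.603,.5],max_speed=.35)
print(env.current_time())
env.move_l([.40*np.cos(az),.40*np.sin(az),.5],max_speed=.35)
j=np.array(env.current_joint_pos());print(j.round(2),env.current_time(),np.round(env.current_contact_force(),1))
j[0]=-0.40;j[2]=0;env.move_j(list(j));print(env.current_time(),np.round(env.current_contact_force(),1))
p=env.current_tool_pos();env.move_l([p[0],p[1],.36],max_speed=.3)
print(env.current_tool_pos(),env.current_time(),np.array(env.current_joint_pos()).round(2))
shot('wrist','wrist1');shot('scene','scene1')
```

```text
1.1833
[ 1.14 -0.14 -0.03  1.68 -0.    1.6  -0.08] 2.05 [-0.9  0.1 -0.3]
4.0333 [-0.1  0.1 -0.6]
[0.38265264 0.12545851 0.36130229] 4.65 [-0.39 -0.1  -0.    1.94 -0.    1.3  -0.07]
```

View pics/wrist1.png

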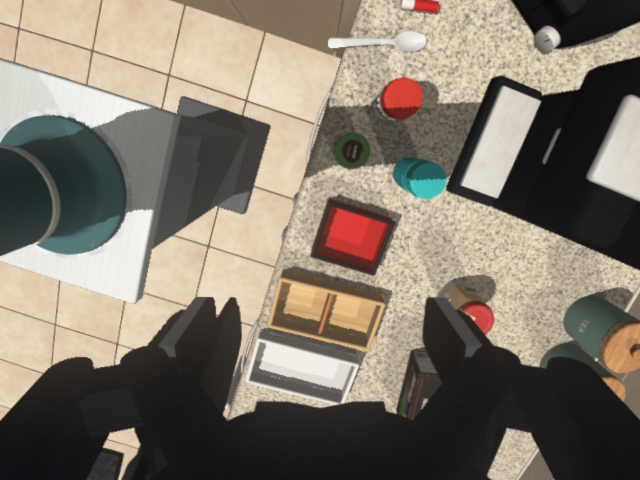

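View pics/scene1.png

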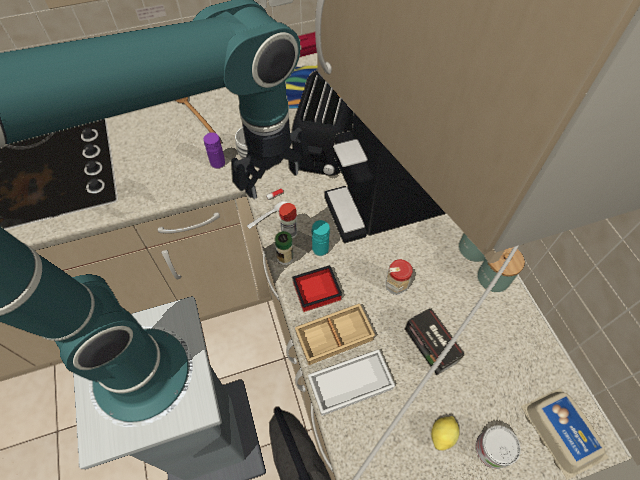

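Run:
```python
import cv2
im=cv2.imread('pics/wrist1.png')
cv2.imwrite('pics/d1.png',cv2.resize(im[185:410,220:420],None,fx=2.6,fy=2.6,interpolation=cv2.INTER_CUBIC))
cv2.imwrite('pics/d2.png',cv2.resize(im[0:200,310:470],None,fx=3,fy=3,interpolation=cv2.INTER_CUBIC))
```

```text
(no output)
```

View pics/d1.png

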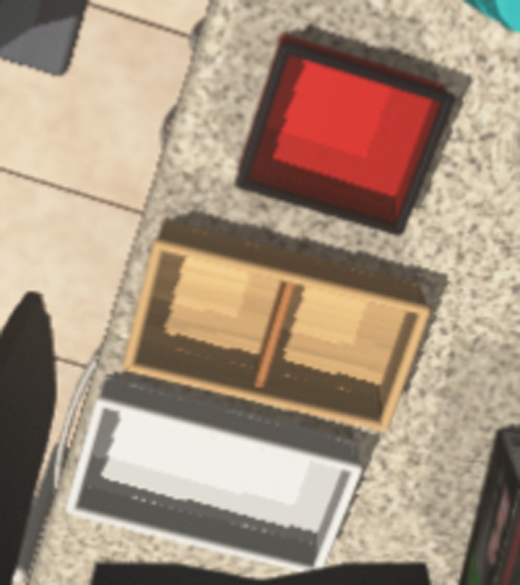

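View pics/d2.png

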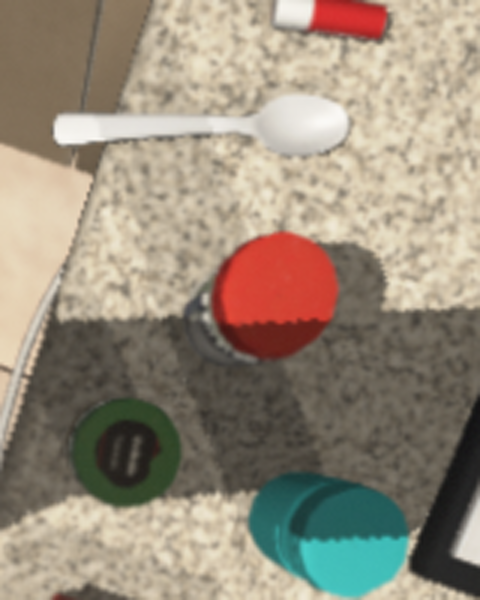

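Run:
```python
from h import *
W=load('wrist1');S=load('scene1')
d1=lambda L:np.array(L)/2.6+[220,185]-.3
d2=lambda L:np.array(L)/3+[310,0]-.3
c1=lambda L:np.array(L)/2.4+[230,170]-.3
def u(a,z,C):return unproj(a,z,*C[1:])
for n,a,b,z in [('box',[(285,40),(455,95),(402,232),(240,185)],[(150,258),(240,230),(270,290),(175,325)],.036),
 ('spice',[(158,241),(430,310),(385,428),(127,370)],[(155,382),(312,322),(350,398),(190,462)],.038),
 ('cut',[(102,398),(361,467),(322,567),(70,512)],[(190,490),(360,433),(397,517),(222,583)],.032)]:
  for t,P in (('W',u(d1(a),z,W)),('S',u(c1(b),z,S))):
    ang=np.degrees(np.arctan2(P[1]-P[0],1)[1]);v=P[1]-P[0]+P[2]-P[3];w=P[0]-P[3]+P[1]-P[2]
    print(n,t,P.mean(0)[:2].round(4),'yawx',np.degrees(np.arctan2(v[1],v[0])).round(1),'yawy',np.degrees(np.arctan2(w[1],w[0])).round(1)-90,np.linalg.norm(v)/2,np.linalg.norm(w)/2)
print('red W',u(d2([(277,292)]),.108,W),'green W',u(d2([(127,452)]),.099,W),'turq',u(d2([(357,540)]),.11,W))
P=u(d2([(55,130),(350,125)]),.005,W);print('spoon',P,P.mean(0),np.linalg.norm(P[1]-P[0]),np.degrees(np.arctan2(*(P[1]-P[0])[1::-1])))
P=u(d2([(275,10),(388,22)]),.008,W);print('batt',P,P.mean(0),np.linalg.norm(P[1]-P[0]))
# side-view
D=load('side0')
for n,P,h in (('red',u(d2([(277,292)]),.108,W)[0],.108),('green',u(d2([(127,452)]),.099,W)[0],.099)):
  P0=P.copy();P0[2]=0
  print(n,'side',proj([P,P0],*D[1:]).round(1),'scene',proj([P,P0],*S[1:]).round(1))
```

```text
box W [0.4507 0.0746] yawx 1.0 yawy 1.2999999999999972 0.09816500603840012 0.08572422718456972
box S [0.4514 0.073 ] yawx 2.3 yawy 3.0999999999999943 0.10213669610914804 0.0783800619902699
spice W [ 0.4533 -0.0541] yawx 3.5 yawy 3.200000000000003 0.16349589781640814 0.08490818905994994
spice S [ 0.4525 -0.0595] yawx 3.8 yawy 4.799999999999997 0.16810802875556577 0.08686437893178942
cut W [ 0.4515 -0.1699] yawx 2.5 yawy 1.9000000000000057 0.168967584623058 0.0846591717884888
cut S [ 0.4519 -0.1748] yawx 0.9 yawy 1.2999999999999972 0.1719696049062656 0.08675019874960582
red W [[0.43400302 0.26513291 0.108     ]] green W [[0.40138196 0.1916342  0.099     ]] turq [[0.49804384 0.18911306 0.11      ]]
spoon [[0.33154874 0.31540751 0.005     ]
 [0.45722319 0.36122996 0.005     ]] [0.39438597 0.33831874 0.005     ] 0.13376757578358262 20.032479529400714
batt [[0.40753431 0.39318932 0.008     ]
 [0.45680347 0.40574985 0.008     ]] [0.43216889 0.39946959 0.008     ] 0.050845030196544634
red side [[303.2 224.3]
 [303.4 266.7]] scene [[286.5 209.3]
 [288.7 232.2]]
green side [[337.1 224.7]
 [336.1 262.9]] scene [[282.5 237.8]
 [284.8 257.6]]
```

```bash
cat >> h.py <<'E'
def pose(G,yaw,tilt,back=0.019):
    """TCP pos & quat for grasp point G; jaw yaw deg, tilt deg: tips lean toward tool z side (yaw+90)"""
    a=np.radians(yaw);t=np.radians(tilt)
    x=np.array([np.cos(a),np.sin(a),0]);zh=np.array([-np.sin(a),np.cos(a),0])
    y=np.array([0,0,-np.cos(t)])+zh*np.sin(t);z=np.cross(x,y)
    return list(np.array(G)+back*y),list(R.from_matrix(np.c_[x,y,z]).as_quat())
def st(msg=''):
    print(msg,'t',round(env.current_time(),2),'p',np.round(env.current_tool_pos(),4),'w',round(env.current_gripper_width(),4),'F',np.round(env.current_contact_force(),1),'j',np.round(env.current_joint_pos(),2))
E
python3 - <<'E'
from h import *
r=lambda a: None if a is None else np.round(a,2)
for n,G in [('red',(.434,.263,.066)),('redhi',(.434,.263,.156)),('placeR',(.494,-.054,.07)),('placeG',(.412,-.058,.07)),('green',(.401,.191,.066))]:
  for ti in (0,13):
    for yaw in (-70,-88,110): print(n,ti,yaw,r(env.ik(*pose(G,yaw,ti if yaw<0 else -ti))))
E
```

```text
red 0 -70 [-0.56  0.47 -0.06  2.06  0.04  0.61 -1.87]
red 0 -88 [-0.58  0.47 -0.04  2.06  0.03  0.61 -2.17]
red 0 110 [-0.55  0.47 -0.08  2.06  0.06  0.62  1.26]
red 13 -70 [-0.71  0.4   0.07  2.23  0.14  0.3  -2.  ]
red 13 -88 [-0.75  0.41  0.06  2.21  0.33  0.36 -2.53]
red 13 110 [-0.6   0.4  -0.07  2.22  0.3   0.32  0.99]
redhi 0 -70 [-0.53  0.33 -0.1   2.01  0.04  0.81 -1.87]
redhi 0 -88 [-0.54  0.32 -0.08  2.01  0.04  0.81 -2.18]
redhi 0 110 [-0.54  0.32 -0.08  2.01  0.04  0.81  1.28]
redhi 13 -70 [-0.57  0.23 -0.09  2.17  0.18  0.54 -2.02]
redhi 13 -88 [-0.58  0.25 -0.13  2.15  0.31  0.59 -2.49]
redhi 13 110 [-0.56  0.23 -0.11  2.17  0.18  0.54  1.11]
placeR 0 -70 [-0.11  0.45  0.19  2.09 -0.14  0.61 -1.05]
placeR 0 -88 [-0.1   0.45  0.17  2.09 -0.13  0.61 -1.37]
placeR 0 110 [-0.11  0.45  0.18  2.09 -0.14  0.61  2.09]
placeR 13 -70 [-0.06  0.39  0.2   2.24 -0.51  0.36 -0.64]
placeR 13 -88 [-0.08  0.38  0.15  2.26 -0.26  0.3  -1.23]
placeR 13 110 [ 0.04  0.38  0.07  2.23 -0.38  0.34  2.38]
placeG 0 -70 [-0.08  0.34  0.16  2.28 -0.11  0.53 -1.06]
placeG 0 -88 [-0.07  0.34  0.14  2.28 -0.1   0.53 -1.38]
placeG 0 110 [-0.16  0.35  0.25  2.28 -0.17  0.53  2.14]
placeG 13 -70 [ 0.05  0.29  0.1   2.41 -0.51  0.28 -0.6 ]
placeG 13 -88 [-0.01  0.27  0.09  2.43 -0.24  0.22 -1.23]
placeG 13 110 [ 0.06  0.29  0.09  2.41 -0.5   0.28  2.53]
green 0 -70 [-0.47  0.39 -0.06  2.2   0.05  0.55 -1.78]
green 0 -88 [-0.48  0.39 -0.04  2.2   0.03  0.55 -2.08]
green 0 110 [-0.51  0.39 -0.02  2.21  0.01  0.55  1.39]
green 13 -70 [-0.61  0.32  0.06  2.37  0.11  0.23 -1.88]
green 13 -88 [-0.64  0.33  0.03  2.35  0.4   0.29 -2.52]
green 13 110 [-0.53  0.32 -0.02  2.37  0.23  0.24  1.15]
```

Run:
```python
from h import *
env.set_gripper(.072,squeeze=30)
G=np.array([.434,.263,.066])
env.goto(*pose(G+[-.02,-.01,.12],-70,10)); st('pre')
shot('wrist','wrist2');shot('scene','scene2');shot('side','side2')
```

```text
pre t 6.71 p [0.4174 0.2541 0.1676] w 0.0718 F [-0.9 -0.1  0.2] j [-0.51  0.17 -0.15  2.15  0.13  0.66 -1.98]
```

View pics/wrist2.png

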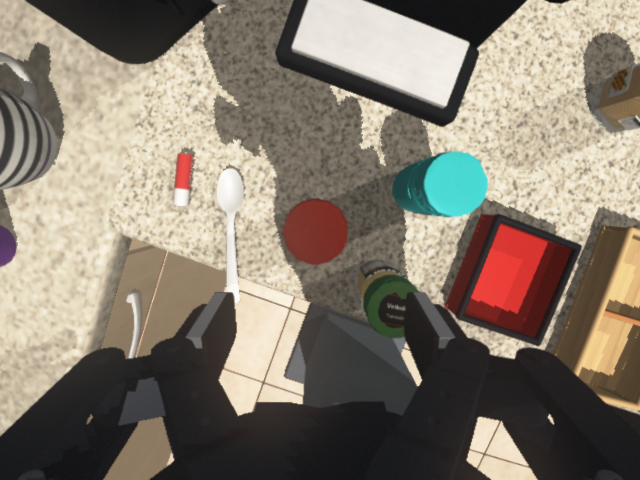

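View pics/side2.png

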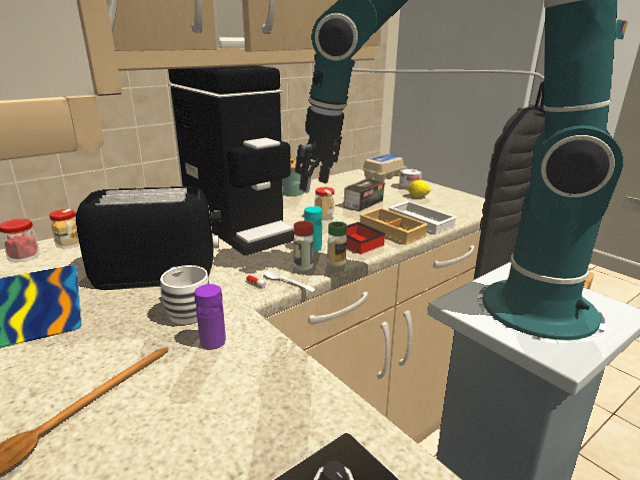

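Run:
```python
from h import *
W=load('wrist2')
u=lambda L,z:unproj(L,z,*W[1:]).round(4)
print('red',u([(316,232)],.108),'green',u([(394,305)],.099))
P=u([(231,168),(232,300)],.005);print('spoon',P,P.mean(0),np.linalg.norm(P[0]-P[1]))
P=u([(184,150),(181,206)],.008);print('batt',P,P.mean(0),np.linalg.norm(P[0]-P[1]))
G=np.array([.434,.263,.066])
for w in (1,):
  p,q=pose(G,-70,10);x=R.from_quat(q).as_matrix()[:,0]
  print('fingers',np.array(p)+x*.05,np.array(p)-x*.05)
```

```text
red [[0.4353 0.2638 0.108 ]] green [[0.4044 0.1932 0.099 ]]
spoon [[0.4558 0.3588 0.005 ]
 [0.3339 0.3169 0.005 ]] [0.39485 0.33785 0.005  ] 0.12890003878975367
batt [[0.4566 0.4057 0.008 ]
 [0.4054 0.392  0.008 ]] [0.431   0.39885 0.008  ] 0.05300122640090512
fingers [0.45420135 0.2171438  0.04728865] [0.41999934 0.31111306 0.04728865]
```

```bash
python3 - <<'E'
from h import *
G=np.array([.435,.2637,.066])
p,q=pose(G+[0,0,.08],-70,10);env.move_l(p,max_speed=.2,attitude=q);st('above')
p,q=pose(G,-70,10);env.move_l(p,max_speed=.15);st('down')
env.set_gripper(.03,squeeze=30);st('grip')
env.move_l([p[0],p[1],p[2]+.03],max_speed=.1);st('lift')
shot('wrist','wrist3');shot('side','side3');shot('scene','scene3')
E
python3 -c "
import cv2,numpy as np
a=cv2.imread('pics/side3.png')[120:300,200:400];b=cv2.imread('pics/wrist3.png')[100:460,120:520]
cv2.imwrite('pics/m3.png',np.hstack([cv2.resize(a,(400,360)),cv2.resize(b,(400,360))]))"
```

```text
above t 7.24 p [0.4376 0.2645 0.1269] w 0.0721 F [ 0.3 -0.1 -0.1] j [-0.52  0.27 -0.14  2.13  0.16  0.58 -2.  ]
down t 7.92 p [0.4386 0.2653 0.0483] w 0.0719 F [-0.1 -0.6  1.7] j [-0.56  0.41 -0.09  2.18  0.23  0.39 -2.07]
grip t 8.28 p [0.439  0.2654 0.0486] w 0.0441 F [-1.3 -0.9  7.1] j [-0.56  0.41 -0.09  2.18  0.23  0.39 -2.07]
lift t 8.73 p [0.4381 0.2647 0.0774] w 0.044 F [ 0.4  0.1 -1.1] j [-0.54  0.36 -0.11  2.17  0.21  0.46 -2.05]
```

View pics/m3.png

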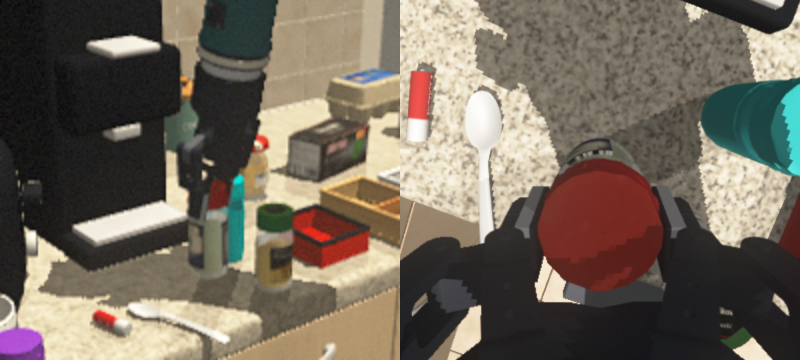

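View pics/scene3.png

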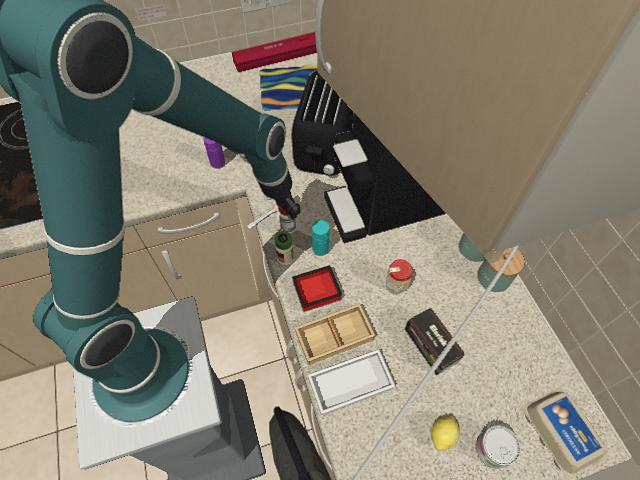

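```bash
python3 - <<'E'
from h import *
p0=np.array(env.current_tool_pos())
env.move_l([.41,.25,.172],max_speed=.15);st('up')
q=pose([0,0,0],-87,10)[1]
off=np.array(pose([0,0,0],-87,10)[0])
B=np.array([.494,-.054,0]);t=B+[off[0],off[1],0]
env.move_l([t[0],t[1],.172],max_speed=.25,attitude=q);st('over')
env.move_l([t[0],t[1],.075],max_speed=.2);st('near')
shot('wrist','wrist4');shot('side','side4');shot('scene','scene4')
E
python3 -c "
import cv2,numpy as np
a=cv2.imread('pics/side4.png')[150:270,320:480];b=cv2.imread('pics/wrist4.png');c=cv2.imread('pics/scene4.png')[260:440,260:460]
cv2.imwrite('pics/m4.png',np.vstack([np.hstack([cv2.resize(a,(400,300)),cv2.resize(c,(400,300))]),cv2.resize(b,(400,300)).repeat(1,1) if 0 else np.hstack([cv2.resize(b,(400,300)),np.zeros((300,400,3),np.uint8)])]))"
```

```text
up t 9.7 p [0.4097 0.2497 0.1713] w 0.044 F [ 0.2 -0.  -1.8] j [-0.51  0.15 -0.16  2.16  0.12  0.67 -1.97]
over t 11.12 p [ 0.4969 -0.0526  0.1718] w 0.0441 F [-0.3  0.8 -0.9] j [-0.05  0.17  0.11  2.14 -0.06  0.67 -1.41]
near t 11.75 p [ 0.4979 -0.0534  0.0755] w 0.0437 F [0.3 0.6 0.7] j [-0.02  0.34  0.08  2.2  -0.11  0.43 -1.36]
```

View pics/m4.png

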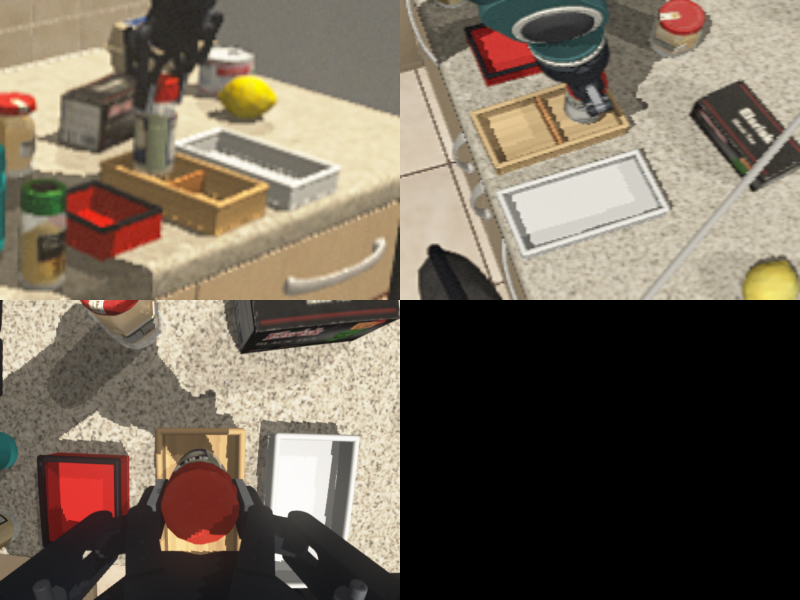

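Run:
```python
from h import *
W=load('wrist4')
print(unproj([(250,207),(391,207),(253,300),(392,300)],.038,*W[1:]).round(4))
p=np.array(env.current_tool_pos())
env.move_l([p[0]-.001,p[1],.0545],max_speed=.08);st('a')
env.move_l([p[0]-.001,p[1],.0525],max_speed=.03);st('b')
env.dwell(.2);st('c')
```

```text
[[ 0.5327 -0.0086  0.038 ]
 [ 0.5374 -0.0939  0.038 ]
 [ 0.4749 -0.0123  0.038 ]
 [ 0.4797 -0.0991  0.038 ]]
a t 12.31 p [ 0.4975 -0.0538  0.0545] w 0.0437 F [ 0.3  0.9 -1.7] j [-0.01  0.38  0.07  2.21 -0.12  0.38 -1.35]
b t 12.56 p [ 0.4977 -0.0538  0.0527] w 0.0443 F [-0.1  0.7 -1. ] j [-0.01  0.39  0.07  2.21 -0.13  0.37 -1.35]
c t 12.76 p [ 0.4977 -0.0537  0.0527] w 0.0439 F [-0.3 -0.5 -1.2] j [-0.01  0.39  0.07  2.21 -0.13  0.37 -1.35]
```

```bash
python3 - <<'E'
from h import *
p=np.array(env.current_tool_pos());z=.0527
for i in range(5):
    z-=.001;env.move_l([p[0],p[1],z],max_speed=.03);env.dwell(.1);f=env.current_contact_force()[2];print(round(z,4),round(f,1))
    if f>3: break
env.set_gripper(.062);st('rel');env.dwell(.2)
shot('wrist','wrist5');shot('side','side5')
E
python3 -c "
import cv2,numpy as np
a=cv2.imread('pics/side5.png')[150:270,320:480];b=cv2.imread('pics/wrist5.png')
cv2.imwrite('pics/m5.png',np.hstack([cv2.resize(a,(400,300)),cv2.resize(b,(400,300))]))"
```

```text
0.0517 6.9
rel t 13.43 p [ 0.4977 -0.0537  0.0517] w 0.062 F [-0.6 -0.5  0.1] j [-0.01  0.39  0.07  2.21 -0.13  0.37 -1.35]
```

View pics/m5.png

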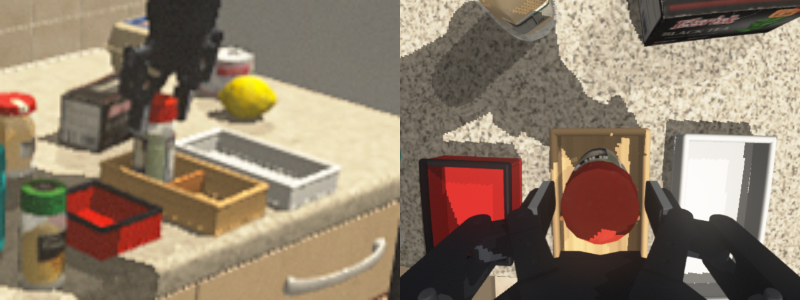

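Run:
```python
from h import *
p=np.array(env.current_tool_pos());env.move_l([p[0],p[1],.175],max_speed=.25);st('up')
env.set_gripper(.072)
G=np.array([.403,.192,.062])
p,q=pose(G+[0,0,.11],-70,5);env.move_l(p,max_speed=.3,attitude=q);st('pre')
shot('wrist','wrist6')
W=load('wrist6');print(proj([[.403,.192,.099],[.494,-.054,.112]],*W[1:]))
```

```text
up t 14.37 p [ 0.4972 -0.0536  0.1748] w 0.0622 F [-0.8 -0.2 -0.9] j [-0.05  0.16  0.12  2.13 -0.06  0.67 -1.41]
pre t 15.67 p [0.405  0.1911 0.153 ] w 0.0723 F [ 0.7 -0.3 -0.7] j [-0.42  0.16 -0.11  2.19  0.05  0.71 -1.8 ]
[[318.09258264 258.22199422]
 [703.30086553 259.20900326]]
```

View pics/wrist6.png

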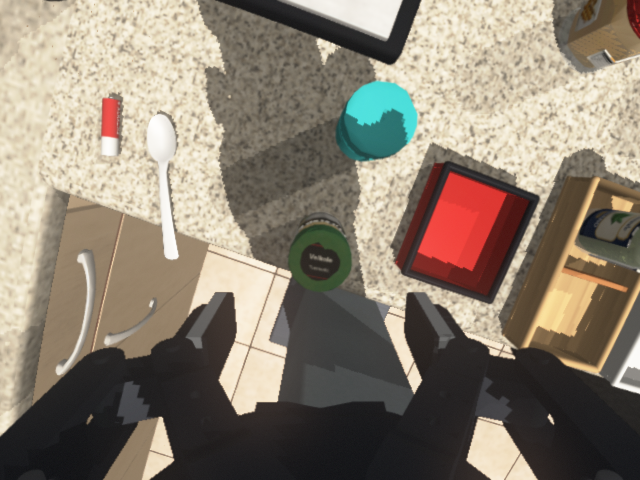

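```bash
python3 - <<'E'
from h import *
G=np.array([.403,.1915,.062])
p,q=pose(G,-70,5);env.move_l(p,max_speed=.17);st('down')
env.set_gripper(.03,squeeze=30);st('grip');z0=env.current_tool_pos()[2]
env.move_l([p[0],p[1],p[2]+.07],max_speed=.15);st('lift')
off,q=pose([0,0,0],-87,5)
t=np.array([.4115,-.0575])+off[:2]
env.move_l([t[0],t[1],p[2]+.075],max_speed=.2,attitude=q);st('over')
env.move_l([t[0],t[1],p[2]+.02],max_speed=.15);st('near')
shot('wrist','wrist7');shot('side','side7')
E
python3 -c "
import cv2,numpy as np
a=cv2.imread('pics/side7.png')[150:270,320:480];b=cv2.imread('pics/wrist7.png')
cv2.imwrite('pics/m7.png',np.hstack([cv2.resize(a,(400,300)),cv2.resize(b,(400,300))]))"
```

```text
down t 16.52 p [0.4052 0.192  0.0436] w 0.0717 F [ 0.4  0.7 -0. ] j [-0.45  0.37 -0.09  2.26  0.12  0.43 -1.86]
grip t 16.88 p [0.4055 0.1924 0.0441] w 0.0426 F [-0.8 -0.9  6.4] j [-0.45  0.37 -0.09  2.26  0.12  0.43 -1.86]
lift t 17.5 p [0.4041 0.1918 0.1127] w 0.0425 F [-0.1  0.3 -1. ] j [-0.43  0.23 -0.11  2.22  0.07  0.61 -1.82]
over t 18.9 p [ 0.413  -0.0565  0.118 ] w 0.0423 F [-1.1  0.4 -0.8] j [-0.02  0.17  0.09  2.29 -0.04  0.6  -1.41]
near t 19.42 p [ 0.4132 -0.057   0.0631] w 0.0421 F [ 0.5  0.1 -1. ] j [-0.    0.28  0.07  2.33 -0.07  0.45 -1.38]
```

View pics/m7.png

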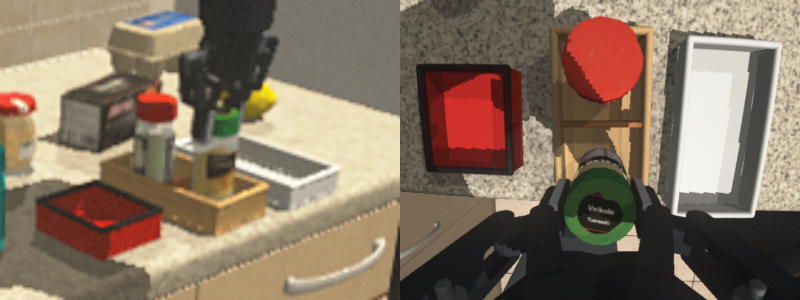

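```bash
python3 - <<'E'
from h import *
p=np.array(env.current_tool_pos());z=.0495
env.move_l([p[0],p[1],z],max_speed=.06)
for i in range(6):
    env.dwell(.1);f=env.current_contact_force()[2];print(round(z,4),round(f,1))
    if f>3: break
    z-=.001;env.move_l([p[0],p[1],z],max_speed=.03)
env.set_gripper(.062);st('rel');env.dwell(.2)
p=np.array(env.current_tool_pos());env.move_l([p[0],p[1],.16],max_speed=.25);st('up')
env.move_l([.42,.06,.2],max_speed=.3)
shot('side','side8');shot('scene','scene8');shot('wrist','wrist8')
E
python3 -c "
import cv2,numpy as np
a=cv2.imread('pics/side8.png')[150:270,320:480];b=cv2.imread('pics/wrist8.png')
cv2.imwrite('pics/m8.png',np.hstack([cv2.resize(a,(400,300)),cv2.resize(b,(400,300))]))"
```

```text
0.0495 -1.0
0.0485 -0.2
0.0475 8.0
rel t 21.02 p [ 0.4139 -0.0572  0.0474] w 0.0621 F [ 0.4  0.6 -1. ] j [ 0.    0.32  0.07  2.33 -0.08  0.4  -1.38]
up t 21.82 p [ 0.4137 -0.0571  0.1601] w 0.0623 F [ 0.2  0.  -0.8] j [-0.02  0.09  0.09  2.25 -0.03  0.71 -1.43]
```

View pics/m8.png

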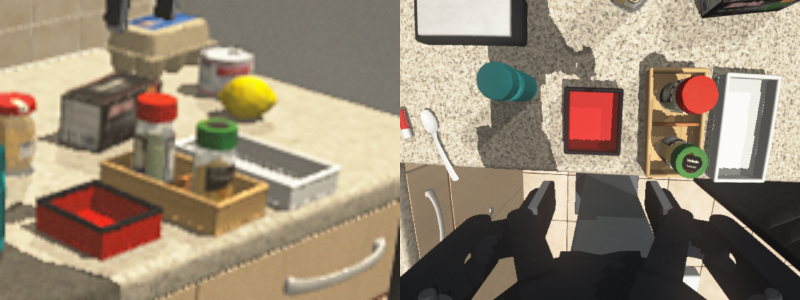

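Run:
```python
from h import *
env.set_gripper(.05,squeeze=25)
p,q=pose([.3945,.338,.15],-70,0);env.move_l(p,max_speed=.3,attitude=q);st('pre')
shot('wrist','wrist9')
```

```text
pre t 23.92 p [0.3949 0.3363 0.1311] w 0.0501 F [-1.2 -0.5  0. ] j [-0.57  0.36 -0.24  1.98  0.12  0.82 -2.1 ]
```

View pics/wrist9.png

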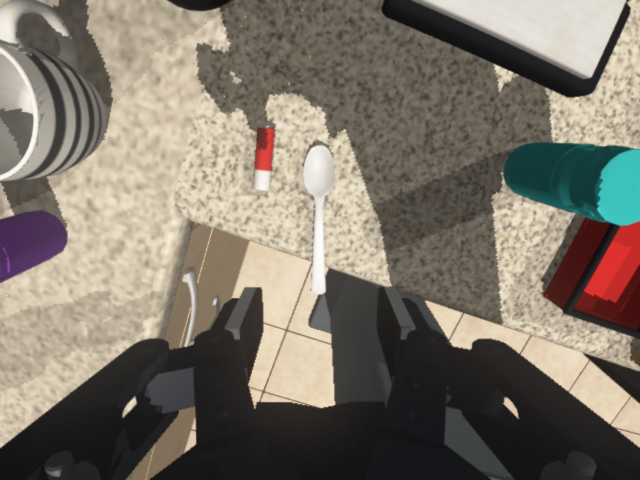

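Run:
```python
from h import *
W=load('wrist9')
u=lambda L,z:unproj(L,z,*W[1:])
P=u([(319,143),(319,293)],.005);v=P[0]-P[1];print('spoon',P.round(4),P.mean(0).round(4),np.linalg.norm(v),np.degrees(np.arctan2(v[1],v[0])))
P=u([(267,126),(261.5,190.5)],.008);v=P[0]-P[1];print('batt',P.round(4),P.mean(0).round(4),np.linalg.norm(v),np.degrees(np.arctan2(v[1],v[0])))
P=u([(319,143),(319,293)],.005);m=P.mean(0)
env.move_l([m[0],m[1],.02],max_speed=.2,attitude=quat(np.radians(-70)));st()
env.move_l([m[0],m[1],.003],max_speed=.05);st()
env.set_gripper(.0,squeeze=25);st('grip')
```

```text
spoon [[0.4567 0.3598 0.005 ]
 [0.3331 0.315  0.005 ]] [0.3949 0.3374 0.005 ] 0.13146018486830843 19.924694856772927
batt [[0.4552 0.4028 0.008 ]
 [0.4049 0.3915 0.008 ]] [0.43   0.3971 0.008 ] 0.05149126386804721 12.716392190652842
 t 24.68 p [0.3956 0.3376 0.0209] w 0.0496 F [0.6 0.1 0.1] j [-0.61  0.54 -0.2   2.03  0.19  0.58 -2.16]
 t 25.17 p [0.3948 0.3374 0.0028] w 0.05 F [-0.  -0.3  0.3] j [-0.62  0.57 -0.19  2.03  0.2   0.55 -2.17]
grip t 25.7 p [0.395  0.3374 0.0031] w -0.0001 F [-0.7  0.2 -0.2] j [-0.62  0.57 -0.19  2.03  0.2   0.55 -2.17]
```

Run:
```python
from h import *
a=shot('wrist','wrist10')[0];b=shot('side','side10')[0]
cv2.imwrite('pics/m10.png',np.hstack([cv2.resize(a,(440,330)),cv2.resize(b[210:320,200:346],(440,330),interpolation=cv2.INTER_CUBIC)])[:,:800])
```

```text
(no output)
```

View pics/m10.png

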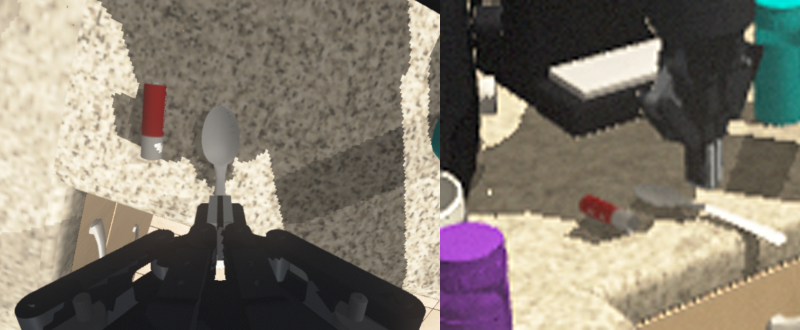

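Run:
```python
from h import *
D=load('side10')
print(proj([env.current_tool_pos(),[.3949,.3374,.005],[.3949,.3374,.02],[.4567,.3598,.005],[.3331,.315,.005]],*D[1:]).round(1))
b=D[0];cv2.imwrite('pics/m10b.png',cv2.resize(b[240:310,240:340],(800,560),interpolation=cv2.INTER_CUBIC))
```

```text
[[288.  281.3]
 [288.  280.5]
 [287.8 274.5]
 [264.1 273. ]
 [313.3 288.5]]
```

View pics/m10b.png

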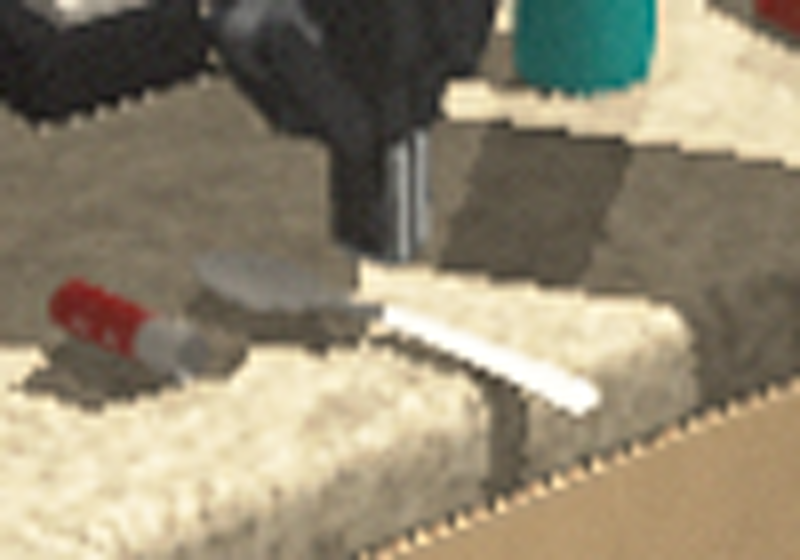

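Run:
```python
from h import *
W=load('wrist10');p=np.array(env.current_tool_pos())
for dz in (-.01,0,.01,.02,.03): print(dz,proj([p+[0,0,dz]],*W[1:]).round(1))
cv2.imwrite('pics/m10c.png',cv2.resize(W[0][230:380,240:400],(640,600),interpolation=cv2.INTER_CUBIC))
```

```text
-0.01 [[320.4 274.4]]
0 [[320.4 281.8]]
0.01 [[320.4 290. ]]
0.02 [[320.4 299.1]]
0.03 [[320.4 309.5]]
```

View pics/m10c.png

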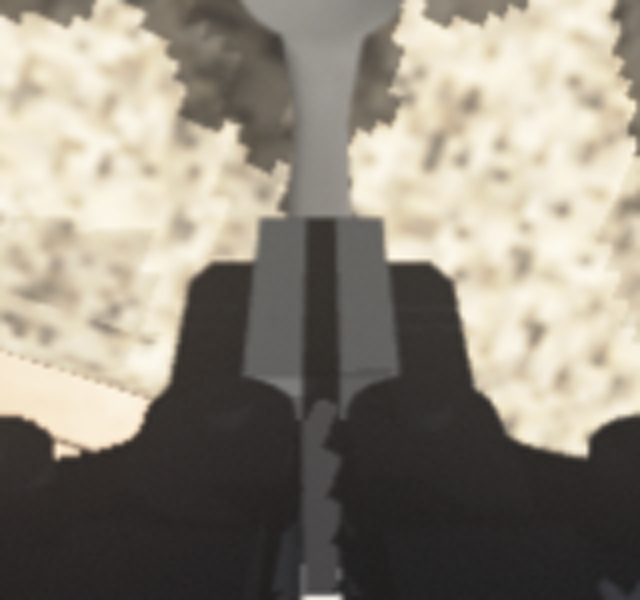

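```bash
python3 - <<'E'
from h import *
env.set_gripper(.045,squeeze=25)
p=np.array(env.current_tool_pos());z=p[2];f0=env.current_contact_force()[2]
for i in range(7):
    z-=.003;env.move_l([.3949,.3374,z],max_speed=.04);env.dwell(.05);f=env.current_contact_force()[2];print(round(z,4),round(env.current_tool_pos()[2],4),round(f,1))
    if f>3:break
st();shot('side','side11');shot('wrist','wrist11')
E
python3 -c "
import cv2,numpy as np
a=cv2.imread('pics/side11.png')[240:310,240:340];b=cv2.imread('pics/wrist11.png')
cv2.imwrite('pics/m11.png',np.hstack([cv2.resize(a,(400,280),interpolation=2),cv2.resize(b,(400,280))]))"
```

```text
-0.0 -0.0002 -0.2
-0.003 -0.0032 0.5
-0.006 -0.0061 -0.7
-0.009 -0.0091 -0.3
-0.012 -0.0121 -0.9
-0.015 -0.0151 -0.2
-0.018 -0.0181 0.1
 t 28.4 p [ 0.3948  0.3374 -0.0181] w 0.045 F [0.1 0.8 0.1] j [-0.63  0.61 -0.18  2.04  0.21  0.51 -2.18]
```

View pics/m11.png

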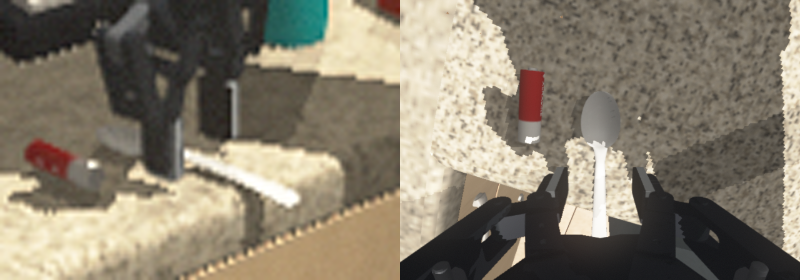

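Run:
```python
from h import *
D=load('side11');c=np.array([.3948,.3374,0]);a=np.radians(-70);x=np.array([np.cos(a),np.sin(a),0]);z=np.array([-np.sin(a),np.cos(a),0])
for s in (-1,1):
  for h in (0,.005,.01): print(s,h,proj([c-s*x*.0225+[0,0,h],c-s*x*.037+[0,0,h]],*D[1:]).round(1).tolist())
b=D[0];cv2.imwrite('pics/m11b.png',cv2.resize(b[250:300,260:320],(720,600),interpolation=cv2.INTER_CUBIC))
```

```text
-1 0 [[293.7, 278.3], [297.3, 275.6]]
-1 0.005 [[293.7, 276.3], [297.3, 273.7]]
-1 0.01 [[293.7, 274.4], [297.3, 271.8]]
1 0 [[282.1, 286.8], [278.2, 289.7]]
1 0.005 [[282.1, 284.8], [278.2, 287.7]]
1 0.01 [[282.0, 282.8], [278.1, 285.7]]
```

View pics/m11b.png

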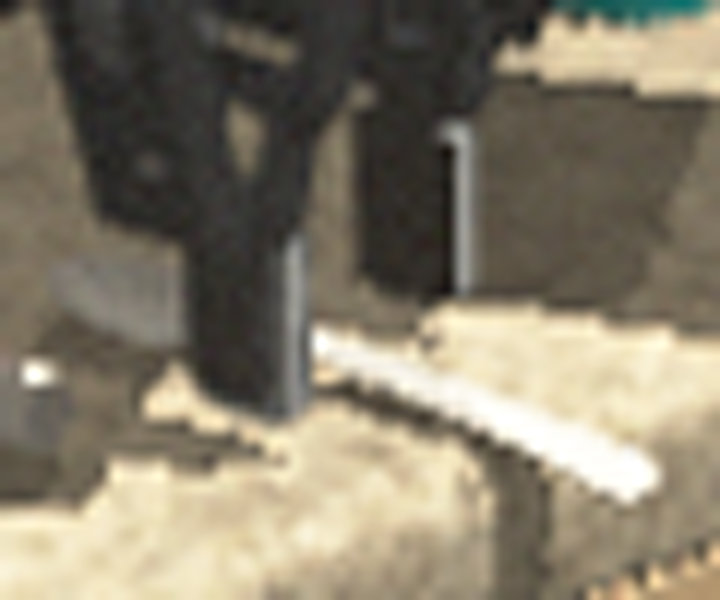

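Run:
```python
from h import *
env.set_gripper(.0,squeeze=25);st('grip')
env.dwell(.1);st()
b=shot('side','side12')[0];cv2.imwrite('pics/m12.png',cv2.resize(b[240:310,240:340],(800,560),interpolation=cv2.INTER_CUBIC))
```

```text
grip t 29.0 p [ 0.3964  0.3399 -0.0149] w -0.0 F [-3.4 -1.2 24.5] j [-0.63  0.61 -0.18  2.03  0.21  0.51 -2.18]
 t 29.1 p [ 0.3964  0.3399 -0.0149] w -0.0002 F [-3.6 -1.1 24.7] j [-0.63  0.61 -0.18  2.03  0.21  0.51 -2.18]
```

View pics/m12.png

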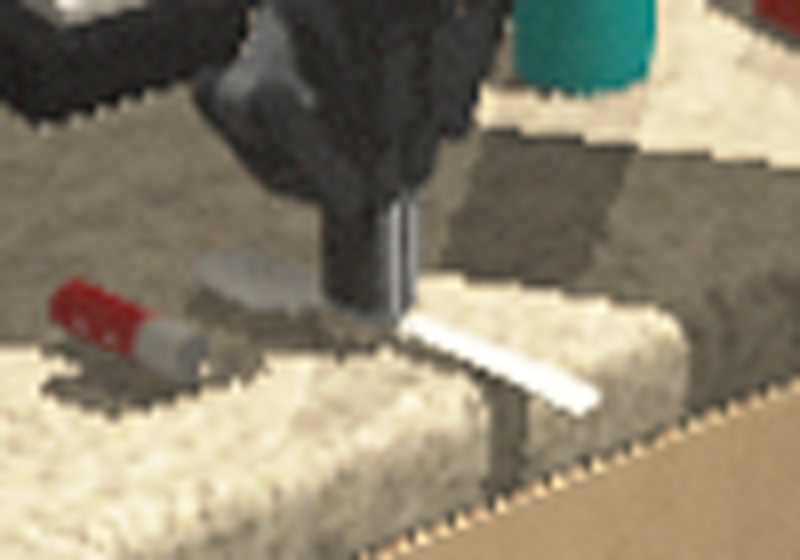

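Run:
```python
from h import *
env.set_gripper(.045);env.move_l([.3949,.3374,.04],max_speed=.15);env.set_gripper(.032);st()
a=shot('wrist','wrist13')[0];b=shot('side','side13')[0]
cv2.imwrite('pics/m13.png',np.hstack([cv2.resize(b[240:310,240:340],(400,280),interpolation=2),cv2.resize(a,(400,280))]))
cv2.imwrite('pics/m13w.png',cv2.resize(a[100:340,200:440],(600,600),interpolation=2))
```

```text
t 30.47 p [0.3944 0.337  0.0391] w 0.0319 F [-0.7 -0.2 -0.4] j [-0.6   0.51 -0.21  2.02  0.17  0.62 -2.15]
```

View pics/m13.png

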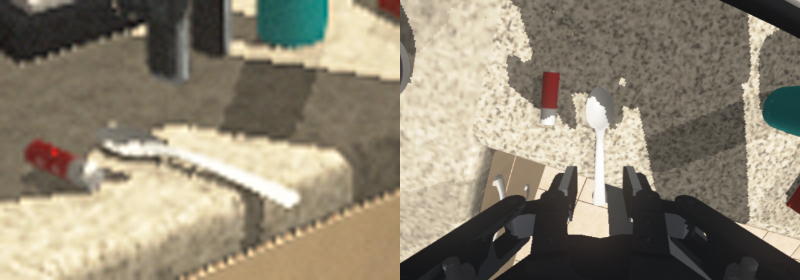

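View pics/m13w.png

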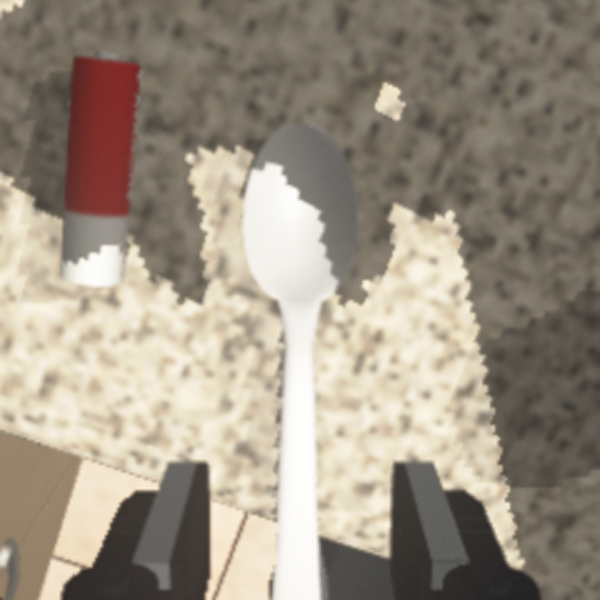

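Run:
```python
from h import *
env.move_l([.3949,.3374,-.012],max_speed=.15)
z=-.012
for i in range(9):
    z-=.0015;env.move_l([.3949,.3374,z],max_speed=.05);env.dwell(.05);f=env.current_contact_force()[2];print(round(z,4),round(env.current_tool_pos()[2],4),round(f,1))
    if f>3:break
st()
```

```text
-0.0135 -0.0128 0.0
-0.015 -0.015 -0.5
-0.0165 -0.0166 0.6
-0.018 -0.0181 -0.3
-0.0195 -0.0195 -0.2
-0.021 -0.0211 0.2
-0.0225 -0.0226 -0.3
-0.024 -0.0241 -0.7
-0.0255 -0.0244 11.9
 t 33.77 p [ 0.395   0.3375 -0.0244] w 0.0322 F [-2.8 -2.2 11.9] j [-0.63  0.62 -0.17  2.04  0.21  0.5  -2.18]
```

Run:
```python
from h import *
env.move_l([.3949,.3374,-.0215],max_speed=.05)
env.set_gripper(.0,squeeze=25);st('grip')
```

```text
grip t 34.28 p [ 0.3949  0.3375 -0.0214] w 0.0195 F [-0.7 -0.5  3.6] j [-0.63  0.62 -0.17  2.04  0.21  0.5  -2.18]
```

Run:
```python
from h import *
env.move_l([.39,.33,.03],max_speed=.12);st('lift')
env.move_l([.385,.31,.14],max_speed=.25)
shot('wrist','wrist14')
env.move_l([.40,.05,.15],max_speed=.3)
env.move_l([.452,-.171,.15],max_speed=.25,attitude=quat(np.radians(-88)));st('over')
env.move_l([.452,-.171,.06],max_speed=.2);st('low')
shot('wrist','wrist15');shot('scene','scene15')
a=load('wrist14')[0];b=load('wrist15')[0];cv2.imwrite('pics/m15.png',np.hstack([cv2.resize(a,(400,300)),cv2.resize(b,(400,300))]))
```

```text
lift t 34.87 p [0.39   0.3298 0.0298] w 0.0197 F [ 0.3  0.2 -0.3] j [-0.6   0.52 -0.21  2.05  0.18  0.59 -2.15]
over t 37.59 p [ 0.4517 -0.1691  0.1497] w 0.0196 F [-0.2  0.6 -0.7] j [ 0.2   0.26  0.11  2.06 -0.04  0.82 -1.21]
low t 38.19 p [ 0.4524 -0.1704  0.0605] w 0.0193 F [0.1 0.2 0.1] j [ 0.21  0.41  0.1   2.12 -0.07  0.62 -1.18]
```

View pics/m15.png

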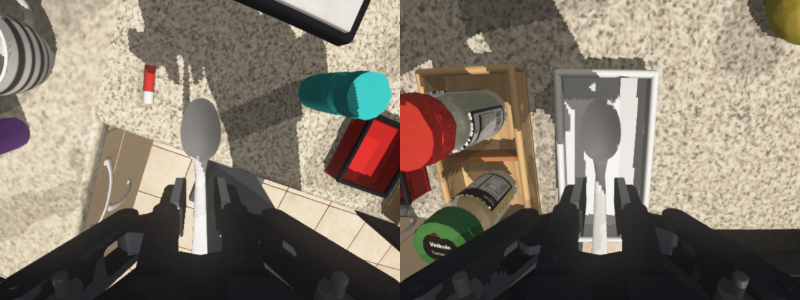

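View pics/scene15.png

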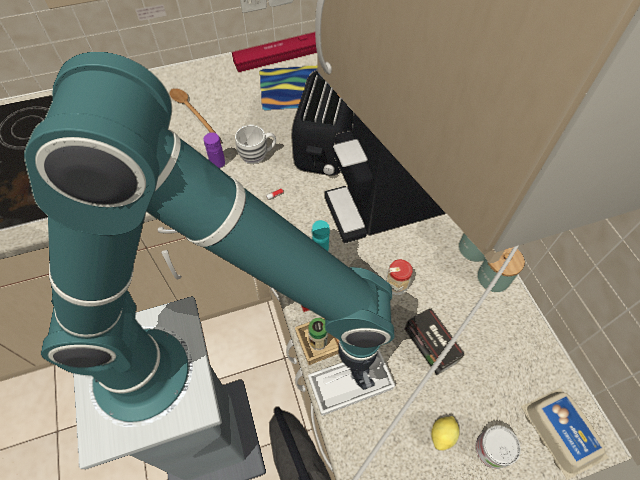

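Run:
```python
from h import *
W=load('wrist15')
P=unproj([(248,112),(420,112),(398,384)],.032,*W[1:]);print(P.round(4))
pt=unproj([(322,158),(322,255)],.08,*W[1:]);print('spoon',pt.round(4))
p=[.452,-.171]
env.move_l([*p,.005],max_speed=.12);st()
for z in (-.004,-.009,-.0125,-.015,-.0165):
    env.move_l([*p,z],max_speed=.05);env.dwell(.05);f=np.array(env.current_contact_force());print(z,f.round(1))
    if abs(f[2])>3:break
shot('wrist','wrist16');shot('side','side16')
a=load('wrist16')[0];b=load('side16')[0][150:270,340:500];cv2.imwrite('pics/m16.png',np.hstack([cv2.resize(a,(400,300)),cv2.resize(b,(400,300))]))
```

```text
[[ 0.5348 -0.129   0.032 ]
 [ 0.5384 -0.2196  0.032 ]
 [ 0.3682 -0.2252  0.032 ]]
spoon [[ 0.5152 -0.1686  0.08  ]
 [ 0.4734 -0.1702  0.08  ]]
 t 38.9 p [ 0.4524 -0.1712  0.0055] w 0.0194 F [0.7 0.2 1.2] j [ 0.23  0.52  0.08  2.13 -0.08  0.49 -1.17]
-0.004 [ 0.2 -0.1 -0.4]
-0.009 [ 0.1  0.5 -0.9]
-0.0125 [-0.4  0.6 -0.9]
-0.015 [-0.5  0.3 -1.3]
-0.0165 [ 0.6  0.  -0.7]
```

View pics/m16.png

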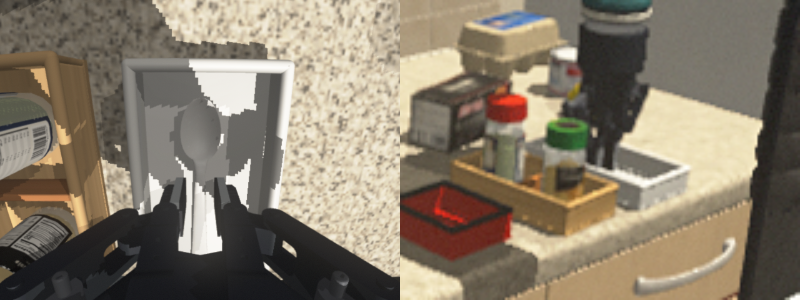

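Run:
```python
from h import *
env.set_gripper(.034);st('rel');env.dwell(.1)
env.move_l([.452,-.171,.10],max_speed=.2);st()
env.move_l([.42,-.12,.19],max_speed=.25)
shot('wrist','wrist17')
env.move_l([.41,.1,.19],max_speed=.35)
env.move_l([.40,.32,.17],max_speed=.35,attitude=quat(np.radians(-77.5)));st('pre bat')
shot('wrist','wrist18')
a=load('wrist17')[0];b=load('wrist18')[0];cv2.imwrite('pics/m17.png',np.hstack([cv2.resize(a,(400,300)),cv2.resize(b,(400,300))]))
```

```text
rel t 40.88 p [ 0.452  -0.171  -0.0165] w 0.0342 F [-0.4  0.1 -0.5] j [ 0.23  0.56  0.07  2.14 -0.09  0.45 -1.16]
 t 41.71 p [ 0.4513 -0.1708  0.0993] w 0.0341 F [-0.9  0.3  0.2] j [ 0.2   0.34  0.11  2.1  -0.05  0.7  -1.19]
pre bat t 43.91 p [0.4005 0.3181 0.1694] w 0.0339 F [ 0.5 -0.7  0.2] j [-0.5   0.3  -0.28  1.96  0.11  0.9  -2.19]
```

View pics/m17.png

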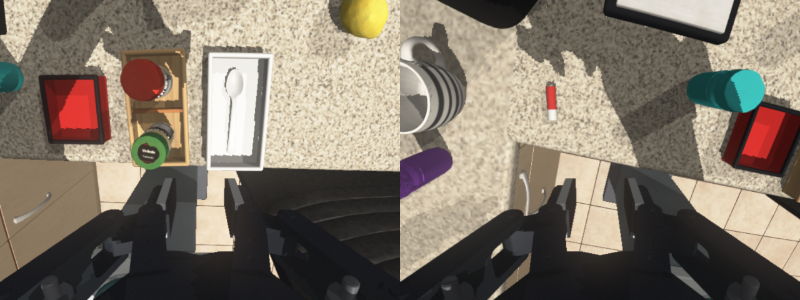

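Run:
```python
from h import *
W=load('wrist18')
h=cv2.cvtColor(W[0],cv2.COLOR_BGR2HSV)[100:220,210:280];
cv2.imwrite('pics/m18.png',cv2.resize(W[0][110:220,190:300],(660,660),interpolation=2))
```

```text
(no output)
```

View pics/m18.png

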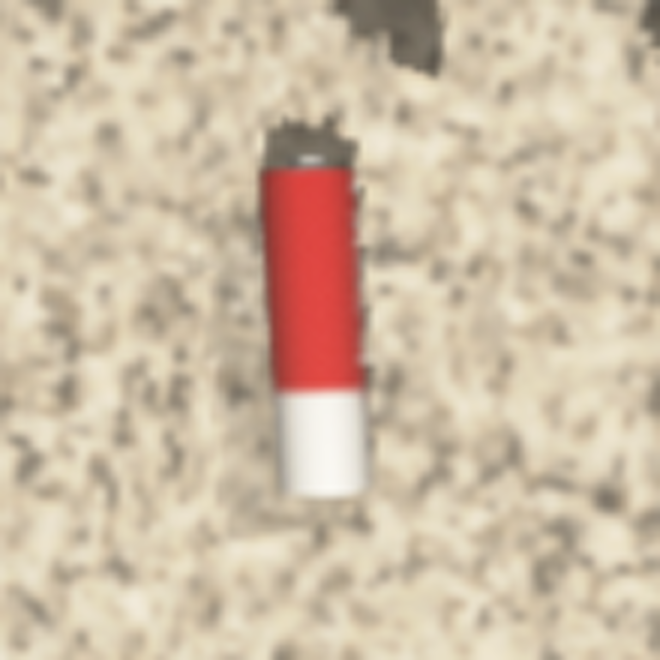

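Run:
```python
from h import *
W=load('wrist18')
P=unproj([(241.3,137.5),(244.2,192.8)],.008,*W[1:]);v=P[0]-P[1];m=P.mean(0);yaw=np.degrees(np.arctan2(v[1],v[0]))
print(P.round(4),m.round(4),yaw,np.linalg.norm(v))
assert np.linalg.norm(m[:2]-[.4305,.398])<.006
env.set_gripper(.038,squeeze=25)
q=quat(np.radians(yaw-90))
env.move_l([m[0],m[1],.06],max_speed=.25,attitude=q);st('pre')
env.move_l([m[0],m[1],-.005],max_speed=.15)
for z in (-.010,-.0145,-.019):
    env.move_l([m[0],m[1],z],max_speed=.08);env.dwell(.05);f=np.array(env.current_contact_force());print(z,f.round(1))
    if f[2]>4:break
env.set_gripper(0,squeeze=25);st('grip')
shot('wrist','wrist19');b=shot('side','side19')[0]
cv2.imwrite('pics/m19.png',np.hstack([cv2.resize(load('wrist19')[0],(400,300)),cv2.resize(b[230:320,220:340],(400,300),interpolation=2)]))
```

```text
[[0.4539 0.4026 0.008 ]
 [0.4049 0.3919 0.008 ]] [0.4294 0.3973 0.008 ] 12.277092408063064 0.050131600716414974
pre t 44.88 p [0.4295 0.3968 0.0604] w 0.0384 F [ 0.2 -0.1  0.6] j [-0.62  0.56 -0.24  1.86  0.19  0.74 -2.32]
-0.01 [-0.1 -0.3  0.1]
-0.0145 [-0.2 -0.6 -0.6]
-0.019 [-0.3 -0.2  0.1]
grip t 46.67 p [ 0.4294  0.3974 -0.0189] w 0.0159 F [-0.1 -0.   1.2] j [-0.65  0.69 -0.21  1.88  0.23  0.6  -2.35]
```

View pics/m19.png

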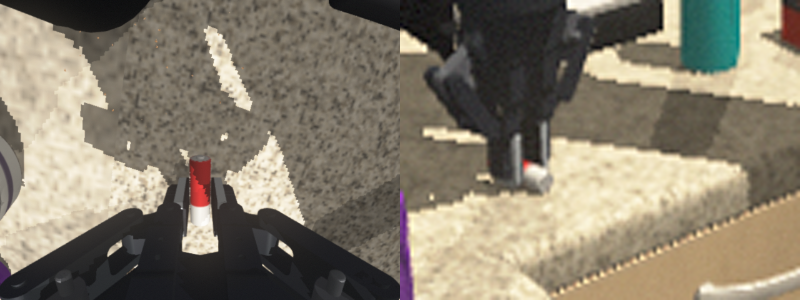

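Run:
```python
from h import *
env.move_l([.429,.397,.02],max_speed=.12);st('lift')
env.move_l([.38,.31,.12],max_speed=.25)
env.move_l([.41,.12,.12],max_speed=.3,attitude=quat(np.radians(-85)))
env.move_l([.451,.0735,.10],max_speed=.2,attitude=quat(np.radians(-88.5)))
env.move_l([.451,.0735,.045],max_speed=.15);st('low')
shot('wrist','wrist20');b=shot('side','side20')[0]
cv2.imwrite('pics/m20.png',np.hstack([cv2.resize(load('wrist20')[0],(400,300)),cv2.resize(b[150:270,300:460],(400,300),interpolation=2)]))
```

```text
lift t 47.25 p [0.4292 0.397  0.0203] w 0.0155 F [ 1.2 -0.6 -0.9] j [-0.63  0.62 -0.22  1.87  0.21  0.67 -2.34]
low t 49.75 p [0.4509 0.0744 0.0453] w 0.0157 F [ 0.8 -0.4 -0.6] j [-0.13  0.41 -0.12  2.17  0.09  0.56 -1.87]
```

View pics/m20.png

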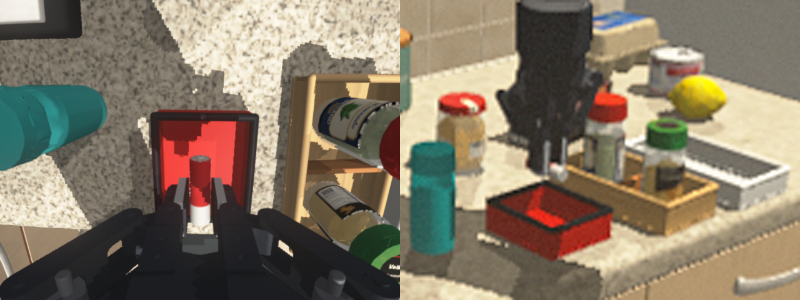

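Run:
```python
from h import *
for z in (.01,-.002,-.008,-.0115,-.0135,-.0145):
    env.move_l([.451,.0735,z],max_speed=.08);env.dwell(.05);f=np.array(env.current_contact_force());print(z,f.round(1))
    if abs(f[2])>4:break
env.set_gripper(.028);st('rel');env.dwell(.3)
env.move_l([.451,.0735,.06],max_speed=.12)
env.move_l([.42,.06,.2],max_speed=.25);env.dwell(.3);st()
for n in ('wrist','side','scene'): shot(n,n+'21')
c=load('scene21')[0]
cv2.imwrite('pics/m21.png',np.hstack([cv2.resize(load('wrist21')[0],(400,300)),cv2.resize(load('side21')[0][150:270,300:460],(400,300),interpolation=2)]))
```

```text
0.01 [ 0.   0.3 -0.8]
-0.002 [ 0.5 -0.8 -0.6]
-0.008 [ 0.   0.4 -0.1]
-0.0115 [ 1.  -0.1 -0.3]
-0.0135 [-0.4 -0.6 -1.2]
-0.0145 [0.5 0.1 0.2]
rel t 52.31 p [ 0.451   0.0735 -0.0145] w 0.0281 F [-0.3  0.7  0.6] j [-0.15  0.54 -0.1   2.19  0.12  0.42 -1.89]
 t 54.4 p [0.4195 0.06   0.1989] w 0.0281 F [ 0.1 -0.   0.6] j [-0.08  0.1  -0.15  2.12  0.02  0.92 -1.78]
```

View pics/m21.png

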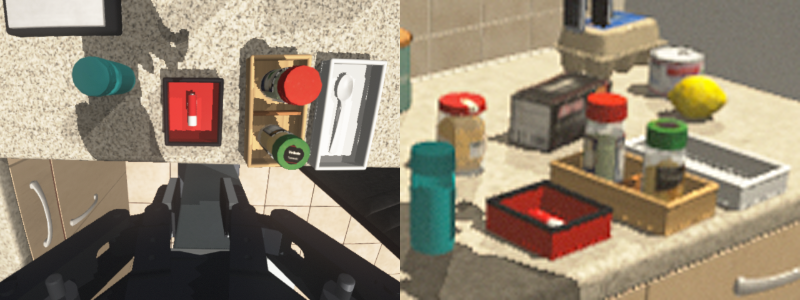

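View pics/scene21.png

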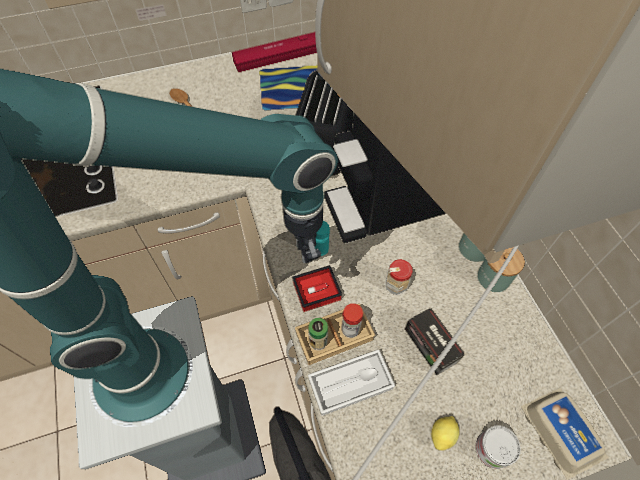

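Run:
```python
from h import *
im=load('wrist21')[0];cv2.imwrite('pics/m22.png',cv2.resize(im[70:290,240:630],(780,440),interpolation=2))
a,b=load('scene0')[0],load('scene21')[0]
for n,s in (('honey',np.s_[255:300,380:420]),('tea',np.s_[300:380,400:470])): print(n,cv2.absdiff(a[s],b[s]).mean())
env.job_done();st('done')
```

```text
honey 10.420370370370371
tea 9.652916666666666
the job is handed in; nothing more can be done
the job is handed in; nothing more can be done
```

View pics/m22.png

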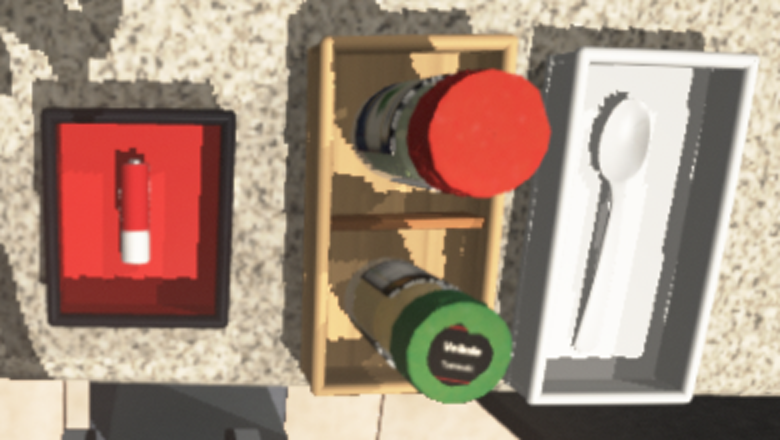

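All four items are in their containers and I handed the job in at about 54 s of the 112 s allowed. I placed them in the order asked:

- **Red-capped jar:** upright in the far bay of the spice tray.
- **Green-capped jar:** upright in the near bay.
- **Teaspoon:** flat and lengthwise in the cutlery tray.
- **Battery:** flat in the battery box.

The last wrist, side and scene pictures show all four in place, with the gripper clear of everything. The honey jar and tea carton look unmoved in the last scene picture. I never worked near the mug, but the arm hid it in that picture, so I couldn't check it again.

Two checks failed or disagreed:

- **First tries at the spoon:** the first two closed on nothing. The fingertips sat about 22 mm higher than the reported TCP suggested. On the second try the shut fingers pressed down with about 25 N, on the spoon or the worktop. The spoon had not visibly moved, and the third grasp, made lower after feeling for the worktop, held.
- **Bystander picture comparison:** the honey jar and tea carton areas differed by about 10 grey levels between the first and last scene pictures. I put that down to shadows and image noise and did not check further; by eye neither had moved.

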